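Sweep the dowel ends into the scrap bay

TASK

Clear the carving bench: with your fingertips, sweep the three round dowel ends (dark brown, red and green) along the bench into the open-fronted blue scrap bay, until each lies completely inside past its mouth. Push them gently, never pinching, squeezing or lifting them, and leave the turned pawn, the egg cup, the glue bottle, the pencil pot, the mallet and the gouges where they are.

Things in the scene. Friction and masses are not known exactly. Their poses are not given: they have to be found in the camera images.
- bay: Fixed blue scrap bay: three walls 40 mm high, 12 mm thick, inside 250 mm wide, 150 mm deep, floor flush with the bench, mouth without lip. Origin: middle of the mouth line, bench height. x points level straight into the bay (back wall face at +150 mm), y along the mouth (side wall faces at -125 and +125 mm). Mouth roughly towards world -y.
- dowel_dark: Loose dark brown wood dowel end, a disc 40 mm in diameter and 22 mm high, about 22 g, lying flat on the bench. Origin: centre of its underside. It slides on the bench and stops when no longer pushed.
- dowel_red: Loose red-painted dowel end, a disc 40 mm in diameter and 22 mm high, about 22 g, lying flat on the bench. Origin: centre of its underside. It slides on the bench and stops when no longer pushed.
- dowel_green: Loose green-painted dowel end, a disc 40 mm in diameter and 22 mm high, about 22 g, lying flat on the bench. Origin: centre of its underside. It slides on the bench and stops when no longer pushed.
- pawn: Turned wooden chess pawn standing loose on the bench among the work, 38 mm across the foot, 60 mm tall. Origin: centre of its underside. To be left alone.
- egg_cup: Turned wooden egg cup standing loose on the bench among the work, 48 mm across, 55 mm tall. Origin: centre of its underside. To be left alone.
- glue: Yellow glue bottle standing on the bench, 56 mm in diameter, 150 mm tall. Origin: centre of its underside. To be left alone.
- pencil_pot: Green open pot standing on the bench, 72 mm across, 100 mm tall. Origin: centre of its underside. To be left alone.
- mallet: Wooden carver's mallet lying on the bench, 270 mm long along its x axis, the head (60 mm thick, 120 mm long) towards +x. Origin: under the handle, at bench height, 60 mm from the head. To be left alone.
- gouge_a: Carving gouge with a light wooden handle lying on the bench, 230 mm long along its x axis, 24 mm thick, blade towards +x. Origin: on the bench about mid-length. To be left alone.
- gouge_b: Carving gouge with a red handle lying on the bench, 230 mm long along its x axis, 24 mm thick, blade towards +x. Origin: on the bench about mid-length. To be left alone.

How it is judged:
By the outcome, as a careful person would: the job done as asked, in the order asked, and still so for the second after the job is handed in, with the robot touching nothing.
It also fails if it takes over 64 s, if anything falls off the work surface, if the arm or the gripper's body presses on something with over 40 N, if the wrist force passes 120 N, or if a joint passes its speed limit or range.

ROBOT

A 7-joint arm with a two-finger parallel gripper is mounted at the origin on the work surface. World frame = base frame: x ahead of the robot, y to its left, z up, the work surface at z = 0. Lengths are in m, angles in rad, forces in N, time in s.
With the tool pointing down it reaches from about 0.4 to 0.85 m from the base axis. Payload 6.9 kg.
Tool frame: the origin (TCP) lies on the centre line of the jaws, within the pads' length; the fingertips stand 22 mm ahead of it and the grasp point (between the pads) lies 3 mm ahead of it; z points along the fingers, y is the line along which they close (so a half turn about z gives the same grasp; the last joint's range is limited). The gripper opens to 85 mm and grips with 20 to 120 N. Pads are 22 mm wide; open, the fingers measure 114 mm over their backs; the gripper's body (76 mm by 85 mm) begins 54 mm behind the grasp point. The pads swing forward as they close: fully open they stand 13 mm farther back than shut.
Start: joints at [1.44, 0.507, -0.238, 1.5, 0.126, 1.149, -0.155], TCP at [0.146, -0.608, 0.253] pointing down, gripper open.
Joint ranges: [-3.08, 3.08], [-0.24, 2.05], [-1.43, 1.35], [0, 2.5], [-1.52, 4.66], [0.17, 1.96], [-2.89, 2.89]. Speed limits (rad/s): [2.39, 2.39, 3.14, 3.14, 3.14, 3.14, 3.14].

INTERFACE

Orientations are given as a 3x3 rotation matrix whose columns are the frame's x, y, z axes.
In Python, from plant import arm gives the robot as it stands.
- The arm moves only by the tool jog_arm, never from a script. Its argument "targets" is a list of rows, each a list of 5 numbers: the shift along the tool's x, y, z in mm, then the turn about the tool's z in rad, then the closure, from -1 (fully open) to 1 (shut), so that 0 is half open. In form: [[x, y, z, spin, grip], ...]. A call has 1 to 20 rows; each row shifts and turns the commanded pose from where the row before left it, along the tool's axes as they then stand; what a row does not reach is not made up. A row lasts 1/8 s, in which the tool goes at most 62.5 mm and 10.7 degrees, less where a joint would pass 70% of its speed; a pose out of reach is approached as far as the arm can. A call with a gripper value outside its range is refused whole. The fingers move at their own pace and stop on an object; "grip_force" is the grip in N (left out, the last holds). Time passes only in rows, so rows that do not move let the fingers close. It gives the time, the measured TCP pose, the force, the opening and the grip force at its end, in the units of the state.
- arm.read_state(): the state, without advancing time (a new reading comes with each control period).
- arm.read_camera(name): name is "scene" or "top"; returns a dict with "img" (384x512x3 uint8, red, green, blue), "z_map" (384x512 float32, m along the optical axis (not along the pixel's ray), 0 where there is no reading), "fov_y" (degrees; the focal length in pixels is half the picture's height over the tangent of half this angle, whatever the lens; pixels are square), "cx", "cy" (the principal point, pixels), "R" (3x3) and "t" (3): a world point X has camera coordinates R X + t. Camera axes: x right, y down, z forward; pixel columns grow to the right and rows downward; lengths in m; the calibration is good to about 2 mm. A picture is of the moment at which its call begins.
- arm.finish_job(): hands the job in; it is judged then, once.
The state is a dict: "clock": time; "joints": joint angles; "joint_velocities": joint speeds; "tau": joint torques, N m; "eef_pos": TCP position; "tool_rot": TCP orientation; "force": force on the tool from outside, world axes, zero at the start; "moment": the same for the moment, N m; "width": finger opening in m; "grip_force": force on a finger pad.
Only numpy, scipy, OpenCV 4.12 (cv2) and the standard library are available. Lean on these libraries where they do the work, as an engineer would, in place of code of your own. Each camera call takes 0.05 s, during which the arm holds its last target. There are 200 camera calls.

## Working session

There is one attempt and no reset: what is moved stays moved. The work goes in short steps, Python scripts to look and compute and a tool call to move; the robot and the scene stay as the last step left them, time stands still between calls to the robot, and variables do not carry over. Pictures are saved under pics/ and viewed, at most 10 in all, crops included, and the job is handed in when it is done.

Besides the shell and the picture viewer there is one more tool, called after "Request:" by a JSON object that holds its "name" and its "arguments", one argument or row to a line. jog_arm: Moves the arm, as the interface text tells. Its arguments: {"type":"object","properties":{"targets":{"type":"array","items":{"type":"array","items":{"type":"number"}}},"grip_force":{"type":"number"}},"required":["targets"]}

```bash
mkdir -p pics
cat > h.py <<'E'
import numpy as np, cv2
from plant import arm
def shot(n):
    d=arm.read_camera(n); d['f']=d['img'].shape[0]/2/np.tan(np.radians(d['fov_y'])/2); return d
def ray(d,u,v,z):
    R,t=np.array(d['R']),np.array(d['t']); c=-R.T@t
    r=R.T@np.array([(u-d['cx'])/d['f'],(v-d['cy'])/d['f'],1]); return c+r*(z-c[2])/r[2]
def pts(d):
    v,u=np.mgrid[:384,:512]; Z=d['z_map']; 
    P=np.stack([(u-d['cx'])/d['f']*Z,(v-d['cy'])/d['f']*Z,Z],-1)
    return (P-np.array(d['t']))@np.array(d['R'])
def save(d,n): cv2.imwrite('pics/'+n,cv2.cvtColor(d['img'],cv2.COLOR_RGB2BGR))
E
python3 - <<'E'
from h import *
for n in('top','scene'):
    d=shot(n); save(d,n+'0.png'); print(n,d['fov_y'],-np.array(d['R']).T@d['t'],np.round(d['R'],3).tolist())
s=arm.read_state();print(s['clock'],s['eef_pos'],np.round(s['tool_rot'],3).tolist(),s['width'])
E
```

```text
top 52.3050707678415 [ 0.43976453 -0.12027345  0.92256   ] [[0.001, -1.0, -0.002], [-0.989, -0.001, -0.145], [0.145, 0.003, -0.989]]
scene 57.60842739170542 [ 1.15783074 -0.32993985  0.62692342] [[0.353, 0.935, -0.005], [0.637, -0.245, -0.731], [-0.685, 0.255, -0.683]]
0.1 [ 0.14582988 -0.60733004  0.25252859] [[0.972, 0.234, -0.0], [0.234, -0.972, 0.002], [-0.0, -0.002, -1.0]] 0.08519182530843018
```

View pics/top0.png

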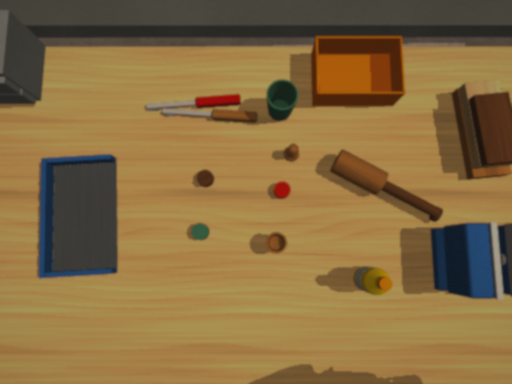

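View pics/scene0.png

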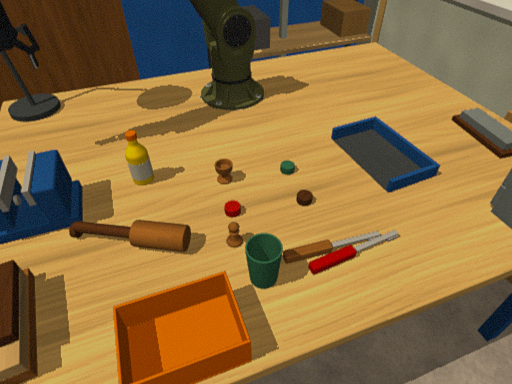

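The top view shows the bay at left (cols 40–116, rows 155–276, mouth at col 116). The dowels are dark (205,178), red (282,190) and green (200,231). The pawn is at (291,152), the egg cup at (277,242), and the gouges at rows 97–117. The scene view agrees: red (233,208), green (287,167), dark (304,197).

```bash
cat > meas.py <<'E'
from h import *
def blob(m,seed,r=25):
    n,l,s,c=cv2.connectedComponentsWithStats(m.astype('uint8'))
    best=[i for i in range(1,n) if s[i,4]>30]; 
    return best and min(best,key=lambda i:np.hypot(*(c[i]-seed))),l,c
def measure(d,seeds):
    P=pts(d); h=cv2.cvtColor(d['img'],cv2.COLOR_RGB2HSV); out={}
    for k,(u,v) in seeds.items():
        H=h[...,0].astype(int);S=h[...,1];V=h[...,2]
        m={'red':((H<6)|(H>174))&(S>180)&(V>100),'green':(H>65)&(H<95)&(S>80)&(V>50),'dark':(V<105)&(H<25)&(S>60)}[k]
        m=m&(P[...,2]>.016)&(P[...,2]<.028)   # upper face by depth
        i,l,c=blob(m,np.array([u,v]))
        if not i: out[k]=None;continue
        q=l==i; vv,uu=np.nonzero(q); e=cv2.minEnclosingCircle(np.stack([uu,vv],1).astype('float32'))
        z=np.median(P[q][:,2]); p=P[q]; out[k]=(np.round(c[i]),q.sum(),np.round(ray(d,*c[i],z),4),np.round((p.max(0)-p.min(0))[:2],3))
    return out
E
python3 - <<'E'
from meas import *
t=shot('top');s=shot('scene')
print(measure(t,dict(dark=(205,178),red=(282,190),green=(200,231))))
print(measure(s,dict(dark=(304,197),red=(233,208),green=(287,167))))
P=pts(t)
def reg(n,u0,v0,u1,v1,z0,z1=.3):
    p=P[v0:v1,u0:u1].reshape(-1,3);p=p[(p[:,2]>z0)&(p[:,2]<z1)]
    print(n,len(p),np.round([p.min(0),p.max(0),np.median(p,0)],3).tolist())
reg('pawn',275,135,310,168,.01);reg('pawnfoot',275,135,310,168,.006,.02);reg('egg',258,225,297,260,.01)
reg('gouges',135,85,262,128,.006);reg('pot',260,75,302,125,.02)
reg('mallet',325,145,450,225,.01)
h=cv2.cvtColor(t['img'],cv2.COLOR_RGB2HSV);m=(h[...,0]>100)&(h[...,0]<125)&(h[...,1]>120);m[:,:30]=0;m[:,130:]=0
q=P[m];w=q[(q[:,2]>.033)&(q[:,2]<.047)]
print('bay top',len(w),cv2.minAreaRect((w[:,:2]*1000).astype('float32')),np.percentile(w,[1,50,99],axis=0))
for z in (.04,0):
  for uv in((117,156),(117,273)):print(uv,z,ray(t,*uv,z))
print('bench z',np.median(P[300:340,150:300,2]), 'floor',np.median(P[200:230,70:100,2]))
E
```

```text
{'dark': (array([205., 178.]), np.int64(203), array([ 0.6042, -0.0035,  0.0211]), array([0.036, 0.038])), 'red': (array([281., 190.]), np.int64(174), array([ 0.576 , -0.1832,  0.0213]), array([0.033, 0.033])), 'green': (array([200., 231.]), np.int64(137), array([0.4792, 0.0053, 0.0217]), array([0.027, 0.031]))}
{'dark': (array([304., 196.]), np.int64(151), array([ 0.6093, -0.0037,  0.02  ]), array([0.04 , 0.038])), 'red': (array([232., 207.]), np.int64(144), array([ 0.5815, -0.1848,  0.0203]), array([0.037, 0.037])), 'green': (array([287., 165.]), np.int64(83), array([0.4838, 0.0054, 0.02  ]), array([0.037, 0.035]))}
pawn 158 [[0.652, -0.222, 0.01], [0.68, -0.193, 0.061], [0.663, -0.207, 0.052]]
pawnfoot 81 [[0.65, -0.225, 0.006], [0.682, -0.191, 0.019], [0.659, -0.203, 0.01]]
egg 357 [[0.433, -0.19, 0.033], [0.477, -0.146, 0.058], [0.455, -0.169, 0.045]]
gouges 1555 [[0.744, -0.126, 0.006], [0.81, 0.143, 0.027], [0.777, -0.023, 0.02]]
pot 847 [[0.743, -0.217, 0.021], [0.814, -0.146, 0.103], [0.792, -0.182, 0.073]]
mallet 2188 [[0.503, -0.551, 0.011], [0.669, -0.297, 0.065], [0.595, -0.386, 0.047]]
bay top 1130 ((516.6629028320312, 285.52410888671875), (266.79693603515625, 160.6514434814453), 3.576002359390259) [[0.38169589 0.20303808 0.0332805 ]
 [0.50280571 0.35120274 0.03873971]
 [0.65173081 0.36882251 0.04278613]]
(117, 156) 0.04 [0.65188561 0.1977064  0.04      ]
(117, 273) 0.04 [0.38637236 0.18400032 0.04      ]
(117, 156) 0 [0.66149951 0.2121181  0.        ]
(117, 273) 0 [0.38395248 0.19779083 0.        ]
bench z -0.00035168288528294924 floor 0.0003161921499099066
```

Request:
{"name": "jog_arm", "arguments": {
  "targets": [
    [0,0,0,-0.175,0.35],
    [0,0,0,-0.175,0.35],
    [0,0,0,-0.175,0.35],
    [0,0,0,-0.175,0.35],
    [0,0,0,-0.175,0.35],
    [0,0,0,-0.175,0.35],
    [0,0,0,-0.175,0.35],
    [0,0,0,-0.175,0.35],
    [0,0,0,0,0.35],
    [0,0,0,0,0.35]
  ],
  "grip_force": 20
}}

```text
clock: 1.45
eef_pos: [0.1459, -0.6077, 0.2531]
tool_rot: [[-0.061, 0.998, -0.0], [0.998, 0.061, 0.0], [0.0, 0.0, -1.0]]
force: [-0.9, -0.6, 0.1]
width: 0.0279
grip_force: 0.0
```

```bash
cat > go.py <<'E'
from h import *
def go(x,y,z):  # remaining shift in tool axes, mm
    s=arm.read_state(); R=np.array(s['tool_rot']); d=R.T@(np.array([x,y,z])-s['eef_pos'])*1000
    print('clock',s['clock'],'pos',np.round(s['eef_pos'],4),'head',np.degrees(np.arctan2(R[1,0],R[0,0])).round(1),'w',s['width'],'shift',d.round(1),'tilt',R[2].round(3),'F',np.round(s['force'],1))
E
python3 -c "
from go import *
go(.609,-.06,.18)"
```

```text
clock 1.45 pos [ 0.1459 -0.6077  0.2531] head 93.5 w 0.027898672971778147 shift [518.4 495.7  73.3] tilt [ 0.  0. -1.] F [-0.9 -0.6  0.1]
```

Request:
{"name": "jog_arm", "arguments": {
  "targets": [
    [37,35.4,5,0,0.35],
    [37,35.4,5,0,0.35],
    [37,35.4,5,0,0.35],
    [37,35.4,5,0,0.35],
    [37,35.4,5,0,0.35],
    [37,35.4,5,0,0.35],
    [37,35.4,5,0,0.35],
    [37,35.4,5,0,0.35],
    [37,35.4,5,0,0.35],
    [37,35.4,5,0,0.35],
    [37,35.4,5,0,0.35],
    [37,35.4,5,0,0.35],
    [37,35.4,5,0,0.35],
    [37,35.4,5,0,0.35],
    [0,0,0,0,0.35],
    [0,0,0,0,0.35]
  ]
}}

```text
clock: 3.45
eef_pos: [0.6066, -0.0588, 0.183]
tool_rot: [[-0.064, 0.998, -0.001], [0.998, 0.064, -0.001], [-0.001, -0.001, -1.0]]
force: [0.2, -0.4, -0.7]
width: 0.0276
grip_force: 0.0
```

```bash
python3 -c "
from go import *
go(.609,-.06,.026)"
```

```text
clock 3.45 pos [ 0.6066 -0.0588  0.183 ] head 93.6 w 0.02762056326155619 shift [ -1.2   2.4 157. ] tilt [-0.001 -0.001 -1.   ] F [ 0.2 -0.4 -0.7]
```

Request:
{"name": "jog_arm", "arguments": {
  "targets": [
    [0,1,30,0,0.35],
    [0,1,30,0,0.35],
    [0,0,30,0,0.35],
    [0,0,30,0,0.35],
    [0,0,20,0,0.35],
    [0,0,15,0,0.35],
    [0,0,0,0,0.35],
    [0,0,0,0,0.35]
  ]
}}

```text
clock: 4.45
eef_pos: [0.6093, -0.0588, 0.0291]
tool_rot: [[-0.064, 0.998, 0.001], [0.998, 0.064, -0.0], [-0.0, 0.001, -1.0]]
force: [0.5, -0.3, 0.8]
width: 0.0275
grip_force: 0.0
```

```bash
python3 -c "
from go import *
go(.588,.235,.026)
d=shot('scene'); cv2.imwrite('pics/s1.png',cv2.resize(d['img'][90:270,190:430,::-1],(800,600)))"
```

```text
clock 4.45 pos [ 0.6093 -0.0588  0.0291] head 93.7 w 0.027486746900761635 shift [294.6  -2.4   3.1] tilt [-0.     0.001 -1.   ] F [ 0.5 -0.3  0.8]
```

View pics/s1.png

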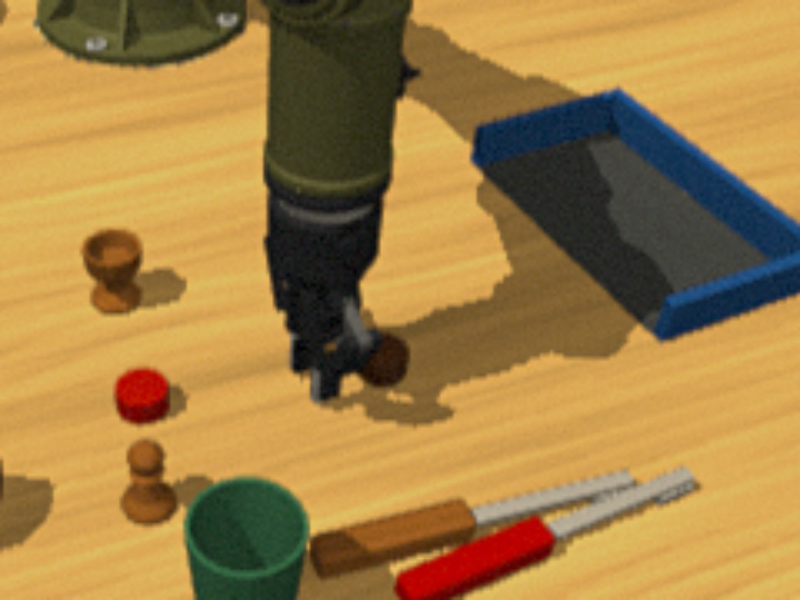

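The fingertips (320,385) stand behind the dark disc (383,360), clear of everything else.

Request:
{"name": "jog_arm", "arguments": {
  "targets": [
    [0,0,3,0,0.35],
    [6,0,0,0,0.35],
    [6,0,0,0,0.35],
    [6,0,0,0,0.35],
    [6,0,0,0,0.35],
    [8,0,0,0,0.35],
    [10,0,0,0,0.35],
    [12,0,0,0,0.35],
    [12,0,0,0,0.35],
    [12,0,0,0,0.35],
    [12,0,0,0,0.35],
    [12,0,0,0,0.35],
    [12,0,0,0,0.35],
    [8,0,0,0,0.35],
    [4,0,0,0,0.35],
    [0,0,0,0,0.35]
  ]
}}

```text
clock: 6.5
eef_pos: [0.6007, 0.0674, 0.0253]
tool_rot: [[-0.065, 0.998, 0.0], [0.998, 0.065, -0.0], [-0.0, 0.0, -1.0]]
force: [-0.1, -0.8, 0.3]
width: 0.0277
grip_force: 0.0
```

```bash
python3 -c "
from go import *
go(.588,.237,.026)
d=shot('scene'); cv2.imwrite('pics/s2.png',cv2.resize(d['img'][90:270,190:430,::-1],(800,600)))"
```

```text
clock 6.5 pos [0.6007 0.0674 0.0253] head 93.7 w 0.027729574619982836 shift [170.1  -1.7  -0.7] tilt [-0.  0. -1.] F [-0.1 -0.8  0.3]
```

View pics/s2.png

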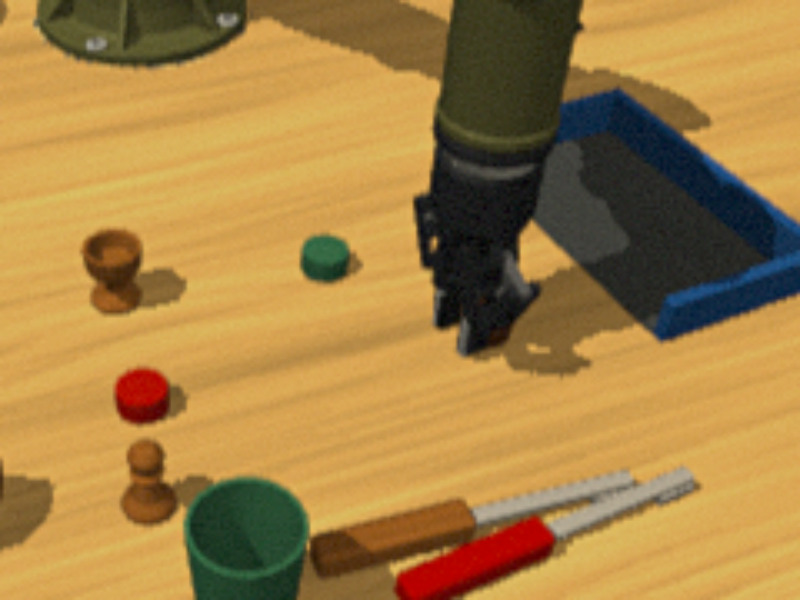

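The dark disc shows at (497,332), nestled in front of the tips, and the other things have not moved. I'll keep pushing.

Request:
{"name": "jog_arm", "arguments": {
  "targets": [
    [4,0,0,0,0.35],
    [8,0,0,0,0.35],
    [12,0,0,0,0.35],
    [12,0,0,0,0.35],
    [12,0,0,0,0.35],
    [12,0,0,0,0.35],
    [12,0,0,0,0.35],
    [12,0,0,0,0.35],
    [12,0,0,0,0.35],
    [12,0,0,0,0.35],
    [12,0,0,0,0.35],
    [12,0,0,0,0.35],
    [12,0,0,0,0.35],
    [12,0,0,0,0.35],
    [8,0,0,0,0.35],
    [6,0,0,0,0.35],
    [2,0,0,0,0.35],
    [0,0,0,0,0.35]
  ]
}}

```text
clock: 8.8
eef_pos: [0.5896, 0.2387, 0.0253]
tool_rot: [[-0.065, 0.998, -0.0], [0.998, 0.065, -0.0], [-0.0, -0.0, -1.0]]
force: [0.3, -0.8, -0.9]
width: 0.0279
grip_force: 0.0
```

Request:
{"name": "jog_arm", "arguments": {
  "targets": [
    [-10,0,0,0,0.35],
    [-15,0,0,0,0.35],
    [0,0,-30,0,0.35],
    [0,0,-40,0,0.35],
    [0,0,-40,0,0.35],
    [0,0,-40,0,0.35],
    [-40,-10,0,0,0.35],
    [-50,-10,0,0,0.35],
    [-50,0,0,0,0.35],
    [-50,0,0,0,0.35],
    [-50,0,0,0,0.35],
    [-50,0,0,0,0.35],
    [-50,0,0,0,0.35],
    [-50,0,0,0.08,0.35],
    [-30,0,0,0,0.35],
    [0,0,0,0,0.35]
  ]
}}

```text
clock: 10.8
eef_pos: [0.5944, -0.2119, 0.1746]
tool_rot: [[0.022, 1.0, -0.002], [1.0, -0.022, -0.002], [-0.002, -0.001, -1.0]]
force: [-0.0, 0.6, -0.6]
width: 0.0278
grip_force: 0.0
```

```bash
python3 -c "
from go import *
from meas import *
go(.587,-.235,.026)
t=shot('top');s=shot('scene')
print(measure(t,dict(dark=(95,185),red=(282,190),green=(200,231))))
print(measure(s,dict(dark=(390,150),red=(233,208),green=(287,167))))
save(t,'t2.png')"
```

```text
clock 10.8 pos [ 0.5944 -0.2119  0.1746] head 88.7 w 0.02776044609725703 shift [-22.9  -6.6 148.7] tilt [-0.002 -0.001 -1.   ] F [-0.   0.6 -0.6]
{'dark': (array([ 91., 186.]), np.int64(227), array([0.5857, 0.262 , 0.0209]), array([0.038, 0.04 ])), 'red': (array([281., 190.]), np.int64(178), array([ 0.576, -0.183,  0.021]), array([0.033, 0.033])), 'green': (array([200., 231.]), np.int64(139), array([0.4793, 0.0052, 0.0216]), array([0.027, 0.03 ]))}
{'dark': (array([389., 167.]), np.int64(119), array([0.5892, 0.2627, 0.0196]), array([0.041, 0.04 ])), 'red': (array([232., 207.]), np.int64(145), array([ 0.5813, -0.1844,  0.0205]), array([0.039, 0.037])), 'green': (array([287., 166.]), np.int64(91), array([0.4852, 0.0052, 0.02  ]), array([0.035, 0.035]))}
```

View pics/t2.png

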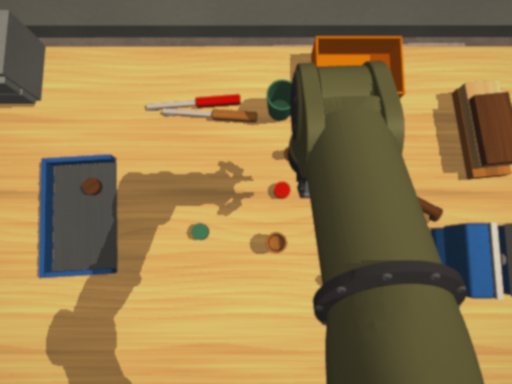

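Dark is at (91,186), inside the bay at about 56 mm depth. Now red.

Request:
{"name": "jog_arm", "arguments": {
  "targets": [
    [-12,-3,0,0,0.35],
    [-11,-4,0,0,0.35],
    [0,0,30,-0.165,0.35],
    [0,0,0,0,0.35],
    [0,0,0,0,0.35]
  ]
}}

```text
clock: 11.52
eef_pos: [0.589, -0.2294, 0.146]
tool_rot: [[-0.146, 0.989, 0.0], [0.989, 0.146, 0.0], [0.0, 0.001, -1.0]]
force: [0.8, 0.0, 0.9]
width: 0.0276
grip_force: 0.0
```

```bash
python3 -c "
from go import *
go(.586,-.233,.026)
go(.516,.239,.026)"
```

```text
clock 11.525 pos [ 0.589  -0.2294  0.146 ] head 98.4 w 0.02763133779681767 shift [ -3.1  -3.5 120. ] tilt [ 0.     0.001 -1.   ] F [0.8 0.  0.9]
clock 11.525 pos [ 0.589  -0.2294  0.146 ] head 98.4 w 0.02763133779681767 shift [474.1  -3.7 120. ] tilt [ 0.     0.001 -1.   ] F [0.8 0.  0.9]
```

Request:
{"name": "jog_arm", "arguments": {
  "targets": [
    [-3,-3.5,0,0,0.35],
    [0,0,30,0,0.35],
    [0,0,30,0,0.35],
    [0,0,30,0,0.35],
    [0,0,20,0,0.35],
    [0,0,10,0,0.35],
    [0,0,0,0,0.35],
    [6,0,0,0,0.35],
    [6,0,0,0,0.35],
    [6,0,0,0,0.35],
    [6,0,0,0,0.35],
    [8,0,0,0,0.35],
    [10,0,0,0,0.35],
    [12,0,0,0,0.35],
    [12,0,0,0,0.35],
    [12,0,0,0,0.35],
    [8,0,0,0,0.35],
    [4,0,0,0,0.35],
    [0,0,0,0,0.35]
  ]
}}

```text
clock: 13.9
eef_pos: [0.5723, -0.1438, 0.0253]
tool_rot: [[-0.15, 0.989, 0.0], [0.989, 0.15, -0.0], [-0.0, 0.0, -1.0]]
force: [0.5, 0.1, -1.4]
width: 0.028
grip_force: 0.0
```

```bash
python3 -c "
from go import *
from meas import *
go(.516,.239,.026)
s=shot('scene')
print(measure(s,dict(red=(250,195),green=(287,167))))
cv2.imwrite('pics/s3.png',cv2.resize(s['img'][90:270,190:430,::-1],(800,600)))"
```

```text
clock 13.9 pos [ 0.5723 -0.1438  0.0253] head 98.6 w 0.027954951572723968 shift [386.9   1.6  -0.7] tilt [-0.  0. -1.] F [ 0.5  0.1 -1.4]
{'red': (array([332., 258.]), np.int64(473), array([ 0.8014, -0.0338,  0.022 ]), array([0.03 , 0.108])), 'green': (array([287., 166.]), np.int64(94), array([0.486 , 0.0045, 0.02  ]), array([0.036, 0.036]))}
```

View pics/s3.png

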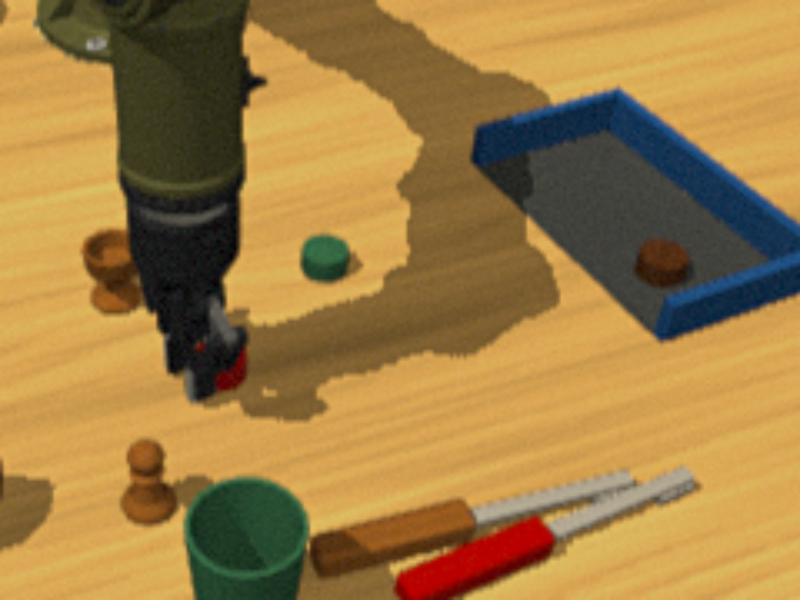

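The red disc (230,365) is nestled ahead of the tips. The egg cup and pawn have not moved, and dark sits in the bay at (662,262). I'll continue 387 mm.

Request:
{"name": "jog_arm", "arguments": {
  "targets": [
    [4,0,0,0,0.35],
    [8,0.2,0,0,0.35],
    [12,0.2,0,0,0.35],
    [12,0.2,0,0,0.35],
    [12,0.2,0,0,0.35],
    [12,0.2,0,0,0.35],
    [12,0.2,0,0,0.35],
    [12,0.2,0,0,0.35],
    [12,0,0,0,0.35],
    [12,0,0,0,0.35],
    [12,0,0,0,0.35],
    [12,0,0,0,0.35],
    [12,0,0,0,0.35],
    [12,0,0,0,0.35],
    [12,0,0,0,0.35],
    [12,0,0,0,0.35],
    [12,0,0,0,0.35],
    [12,0,0,0,0.35],
    [8,0,0,0,0.35],
    [4,0,0,0,0.35]
  ]
}}

```text
clock: 16.45
eef_pos: [0.5413, 0.0705, 0.0253]
tool_rot: [[-0.15, 0.989, 0.0], [0.989, 0.15, 0.0], [0.0, 0.0, -1.0]]
force: [0.7, 0.2, 0.3]
width: 0.0276
grip_force: 0.1
```

```bash
python3 -c "
from go import *
go(.516,.239,.026)"
```

```text
clock 16.45 pos [0.5413 0.0705 0.0253] head 98.6 w 0.027567178815107084 shift [170.4   0.3  -0.7] tilt [ 0.  0. -1.] F [0.7 0.2 0.3]
```

Request:
{"name": "jog_arm", "arguments": {
  "targets": [
    [4,0,0,0,0.35],
    [8,0,0,0,0.35],
    [12,0,0,0,0.35],
    [12,0,0,0,0.35],
    [12,0,0,0,0.35],
    [12,0,0,0,0.35],
    [12,0,0,0,0.35],
    [12,0,0,0,0.35],
    [12,0,0,0,0.35],
    [12,0,0,0,0.35],
    [12,0,0,0,0.35],
    [12,0,0,0,0.35],
    [12,0,0,0,0.35],
    [12,0,0,0,0.35],
    [8,0,0,0,0.35],
    [4,0,0,0,0.35],
    [2,0,0,0,0.35],
    [0,0,0,0,0.35]
  ]
}}

```text
clock: 18.7
eef_pos: [0.5161, 0.2377, 0.0253]
tool_rot: [[-0.149, 0.989, -0.0], [0.989, 0.149, -0.0], [-0.0, -0.0, -1.0]]
force: [-0.1, -0.2, 0.3]
width: 0.0278
grip_force: 0.0
```

Request:
{"name": "jog_arm", "arguments": {
  "targets": [
    [-10,0,0,0,0.35],
    [-15,0,0,0,0.35],
    [0,0,-30,0,0.35],
    [0,0,-40,0,0.35],
    [0,0,-40,0,0.35],
    [-30,-8,0,0,0.35],
    [-40,-10,0,0,0.35],
    [-40,-10,0,0,0.35],
    [-40,-10,0,0,0.35],
    [-40,-10,0,0,0.35],
    [-40,-10,0,0,0.35],
    [-25,-10,0,0,0.35],
    [0,0,0,0,0.35],
    [0,0,0,0,0.35]
  ]
}}

```text
clock: 20.45
eef_pos: [0.4905, -0.0491, 0.1354]
tool_rot: [[-0.149, 0.989, 0.0], [0.989, 0.149, 0.0], [0.0, 0.0, -1.0]]
force: [0.3, 0.5, 0.5]
width: 0.0276
grip_force: 0.0
```

```bash
python3 -c "
from go import *
from meas import *
go(.490,-.0445,.026)
t=shot('top');s=shot('scene')
print(measure(t,dict(dark=(95,185),red=(90,220),green=(200,231))))
print(measure(s,dict(dark=(390,150),red=(360,150),green=(287,167))))
"
```

```text
clock 20.45 pos [ 0.4905 -0.0491  0.1354] head 98.6 w 0.027601667287363837 shift [4.600e+00 1.000e-01 1.094e+02] tilt [ 0.  0. -1.] F [0.3 0.5 0.5]
{'dark': (array([ 91., 186.]), np.int64(224), array([0.5857, 0.2621, 0.0209]), array([0.036, 0.04 ])), 'red': (array([ 89., 217.]), np.int64(201), array([0.5109, 0.262 , 0.0214]), array([0.035, 0.036])), 'green': None}
{'dark': (array([389., 167.]), np.int64(119), array([0.5892, 0.2621, 0.0197]), array([0.039, 0.041])), 'red': (array([373., 151.]), np.int64(70), array([0.5141, 0.2642, 0.02  ]), array([0.04 , 0.031])), 'green': (array([287., 166.]), np.int64(89), array([0.4854, 0.005 , 0.0201]), array([0.036, 0.035]))}
```

Request:
{"name": "jog_arm", "arguments": {
  "targets": [
    [4,0,0,0,0.35],
    [0,0,30,0,0.35],
    [0,0,30,0,0.35],
    [0,0,30,0,0.35],
    [0,0,15,0,0.35],
    [0,0,5,0,0.35],
    [0,0,0,0,0.35],
    [6,0,0,0,0.35],
    [6,0,0,0,0.35],
    [6,0,0,0,0.35],
    [6,0,0,0,0.35],
    [8,0,0,0,0.35],
    [10,0,0,0,0.35],
    [12,0,0,0,0.35],
    [12,0,0,0,0.35],
    [12,0,0,0,0.35],
    [12,0,0,0,0.35],
    [12,0,0,0,0.35],
    [8,0,0,0,0.35],
    [4,0,0,0,0.35]
  ]
}}

```text
clock: 23.05
eef_pos: [0.4729, 0.0682, 0.0253]
tool_rot: [[-0.15, 0.989, 0.0], [0.989, 0.15, 0.0], [0.0, 0.0, -1.0]]
force: [-0.1, -0.7, -1.1]
width: 0.028
grip_force: 0.1
```

```bash
python3 -c "
from go import *
go(.447,.24,.026)
s=shot('scene')
cv2.imwrite('pics/s4.png',cv2.resize(s['img'][90:270,190:430,::-1],(800,600)))"
```

```text
clock 23.05 pos [0.4729 0.0682 0.0253] head 98.6 w 0.0279623065333569 shift [173.7   0.2  -0.7] tilt [ 0.  0. -1.] F [-0.1 -0.7 -1.1]
```

View pics/s4.png

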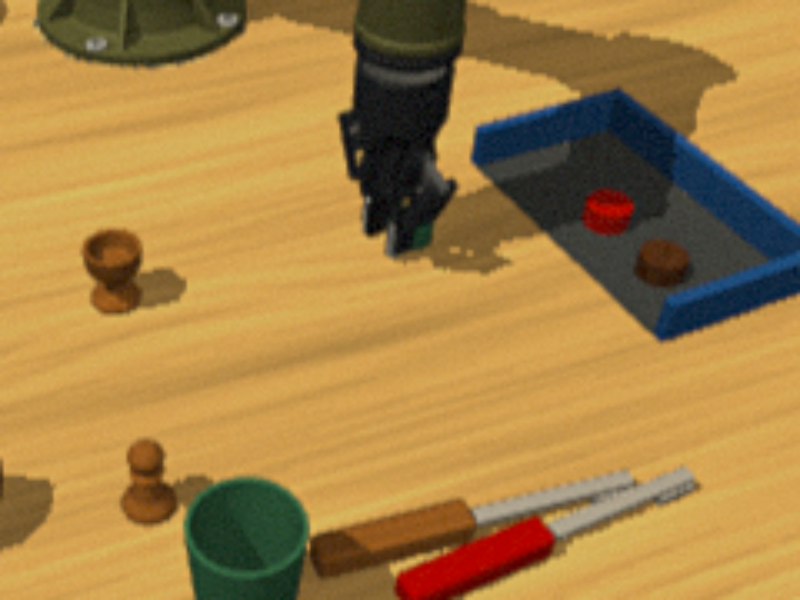

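The green disc (420,232) is nestled ahead of the tips. Red (608,210) and dark (662,262) are in the bay. I'll finish the push, then retreat.

Request:
{"name": "jog_arm", "arguments": {
  "targets": [
    [4,0,0,0,0.35],
    [8,0,0,0,0.35],
    [12,0,0,0,0.35],
    [12,0,0,0,0.35],
    [12,0,0,0,0.35],
    [12,0,0,0,0.35],
    [12,0,0,0,0.35],
    [12,0,0,0,0.35],
    [12,0,0,0,0.35],
    [12,0,0,0,0.35],
    [12,0,0,0,0.35],
    [12,0,0,0,0.35],
    [12,0,0,0,0.35],
    [12,0,0,0,0.35],
    [8,0,0,0,0.35],
    [6,0,0,0,0.35],
    [2,0,0,0,0.35],
    [0,0,0,0,0.35]
  ]
}}

```text
clock: 25.35
eef_pos: [0.4473, 0.2375, 0.0253]
tool_rot: [[-0.149, 0.989, 0.0], [0.989, 0.149, -0.0], [-0.0, -0.0, -1.0]]
force: [-0.0, 0.1, 0.5]
width: 0.028
grip_force: 0.0
```

Request:
{"name": "jog_arm", "arguments": {
  "targets": [
    [-10,0,0,0,0.35],
    [-15,0,0,0,0.35],
    [0,0,-30,0,0.35],
    [0,0,-40,0,0.35],
    [0,0,-40,0,0.35],
    [0,0,-40,0,0.35],
    [-40,0,0,0,0.35],
    [-50,0,0,0,0.35],
    [-50,0,0,0,0.35],
    [-50,0,0,0,0.35],
    [-40,0,0,0,0.35],
    [0,0,0,0,0.35],
    [0,0,0,0,0.35]
  ]
}}

```text
clock: 26.98
eef_pos: [0.4849, -0.0149, 0.1752]
tool_rot: [[-0.148, 0.989, -0.0], [0.989, 0.148, 0.0], [0.0, -0.0, -1.0]]
force: [-0.5, 0.4, 0.5]
width: 0.0278
grip_force: 0.0
```

```bash
python3 -c "
from go import *
from meas import *
go(.447,.24,.026)
t=shot('top');s=shot('scene')
a=measure(t,dict(dark=(95,185),red=(90,220),green=(90,250)));b=measure(s,dict(dark=(390,150),red=(360,150),green=(340,140)))
print(a);print(b)
o=np.array([.522,.2047]);x=np.array([-.0624,.998]);y=np.array([-.998,-.0624])
for k in a:
  for m in(a,b):
    if m[k]: p=m[k][2][:2]-o;print(k,'bay xy',np.round([p@x,p@y],3))
save(s,'s5.png')
"
```

```text
clock 26.975 pos [ 0.4849 -0.0149  0.1752] head 98.5 w 0.02779719162922503 shift [257.7   0.4 149.3] tilt [ 0. -0. -1.] F [-0.5  0.4  0.5]
{'dark': (array([ 89., 185.]), np.int64(164), array([0.5863, 0.2667, 0.0211]), array([0.038, 0.028])), 'red': (array([ 86., 217.]), np.int64(111), array([0.5112, 0.2683, 0.0212]), array([0.035, 0.02 ])), 'green': (array([ 86., 249.]), np.int64(153), array([0.4399, 0.2646, 0.0211]), array([0.034, 0.029]))}
{'dark': (array([389., 167.]), np.int64(120), array([0.5895, 0.2625, 0.0197]), array([0.041, 0.038])), 'red': (array([373., 152.]), np.int64(83), array([0.5149, 0.2613, 0.0198]), array([0.037, 0.039])), 'green': (array([360., 138.]), np.int64(64), array([0.4448, 0.2621, 0.0198]), array([0.036, 0.037]))}
dark bay xy [ 0.058 -0.068]
dark bay xy [ 0.053 -0.071]
red bay xy [0.064 0.007]
red bay xy [0.057 0.004]
green bay xy [0.065 0.078]
green bay xy [0.062 0.073]
```

View pics/s5.png

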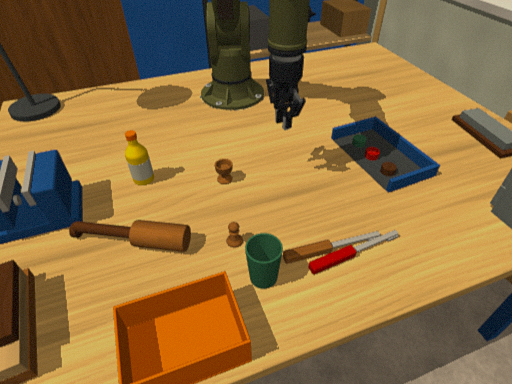

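All three dowels are in the bay, at (360,139), (373,152) and (389,168). Every bystander is where it was, and the arm is clear.

```bash
python3 -c "
from plant import arm
print(arm.finish_job())"
```

```text
the job is handed in; nothing more can be done
None
```

I swept the dark, red and green dowel ends into the scrap bay and handed the job in at about 27 s: each lies about 55–65 mm past the mouth, nothing else was moved, and no verdict was returned.

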